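Switch the dust suction to the wide bench port

ROBOT

A 6-joint arm with a two-finger parallel gripper is mounted at the origin on the work surface. World frame = base frame: x ahead of the robot, y to its left, z up, the work surface at z = 0. Lengths are in m, angles in rad, forces in N, time in s.
With the tool pointing down it reaches from about 0.425 to 0.95 m from the base axis. Payload 3.5 kg.
Tool frame: the origin (TCP) lies between the finger pads; the fingertips stand 14 mm ahead of it and the grasp point (between the pads) lies 5 mm behind it (ctrl.tip_extent is the distance from the TCP to the fingertips, in m); x points along the fingers, z is the direction in which the jaws open and shut, and the axes are right-handed (so a half turn about x gives the same grasp; the last joint's range is limited). The gripper opens to 85 mm and grips with 20 to 120 N. Pads are 22 mm wide; open, the fingers measure 114 mm over their backs; the gripper's body (76 mm by 85 mm) begins 54 mm behind the grasp point. The pads swing forward as they close: fully open they stand 13 mm farther back than shut.
Start: joints at [-1.272, 0.286, 1.577, -0, 1.279, -0.15], TCP at [0.293, -0.608, 0.245] pointing down, gripper open.
Joint ranges: [-2.77, 2.77], [-0.9, 2.22], [0.21, 2.48], [-1.53, 4.67], [0.24, 2.81], [-2.84, 2.84]. Speed limits (rad/s): [2.79, 2.79, 3.14, 3.14, 3.14, 3.14].

INTERFACE

Orientations are given as a unit quaternion [x, y, z, w].
In Python, from plant import ctrl gives the robot as it stands.
- The arm moves only by the tool move_arm, never from a script. Its argument "commands" is one flat list of numbers, 4 for each row, row after row: the shift along the tool's x, y, z in units of 25 mm (1.0 is 25 mm), then the turn about the tool's x in units of 5 degrees (1.0 is 5 degrees). A call has 1 to 20 rows; each row shifts and turns the commanded pose from where the row before left it, along the tool's axes as they then stand; what a row does not reach is not made up. A row lasts 1/8 s, in which the tool goes at most 62.5 mm and 10.7 degrees, less where a joint would pass 70% of its speed; a pose out of reach is approached as far as the arm can. A call is refused whole if a number of a shift passes 1 or a number of a turn 1, either way. A call with a gripper value outside its range is refused whole. "jaw" is the finger opening in mm, from 0 to 85.4, set as the call begins (left out, the last holds). The fingers move at their own pace and stop on an object; "force" is the grip in N (left out, the last holds). Time passes only in rows, so rows that do not move let the fingers close. It gives the time, the measured TCP pose, the force and the opening at its end, in the units of the state.
- ctrl.get_state(): the state, without advancing time (a new reading comes with each control period).
- ctrl.read_camera(name): name is "side" or "top" or "wrist"; returns the picture (480x640x3 uint8, red, green, blue); there is no depth.
- ctrl.get_calibration(name): a dict with "camera_matrix" (3x3 intrinsics, pixels), "camera_from_world" (4x4, takes a point from world to camera coordinates); the wrist camera has in their place "mount" (4x4, takes a point from camera to tool coordinates, whose origin is the TCP and whose axes are the tool frame's). Camera axes: x right, y down, z forward; pixel columns grow to the right and rows downward; lengths in m; the calibration is good to about 2 mm. A picture is of the moment at which its call begins: read the wrist's pose just before it. get_calibration takes no time and is no camera call.
- ctrl.sign_off(): hands the job in, once; it reports no verdict.
The state is a dict: "time": time; "qpos": joint angles; "dq": joint speeds; "joint_efforts": joint torques, N m; "eef_pos": TCP position; "tcp_rot": TCP orientation; "contact_force": force on the tool from outside, world axes, zero at the start; "wrist_torque": the same for the moment, N m; "opening": opening from 0.0 (shut) to 1.0 (fully open).
Only numpy, scipy, OpenCV 4.12 (cv2) and the standard library are available. Lean on these libraries where they do the work, as an engineer would, in place of code of your own. Each camera call takes 0.05 s, during which the arm holds its last target.

TASK

The bowl blank is about to go on the lathe, so switch the dust extraction over to the wide bench port. First slide the gate of the wide port fully open, so that its round hole is uncovered and the gate is against its end stop; then slide the gate of the narrow port fully shut over its hole. Each gate is moved by the wooden knob standing on it; let go of the knobs when you are finished.

Things in the scene. Friction and masses are not known exactly. Their poses are not given: they have to be found in the camera images.
- wide_knob (a point): Grip point of the wide port's gate: on the axis of its upright light-wood knob (30 mm diameter, 34 to 74 mm above the bench), 58 mm above the bench. The knob is rigid on the sliding plate, near the plate's edge towards the robot. Axes: x along the rails from knob to hole (away from the robot, turned up to 25 degrees), y across, z up. The gate opens along -x. It may be the left or the right port.
- wide_gate (a joint): Opening in m: 0 shut, 0.112 fully open at the end stop; starts nearly shut. About 2.5 N moves it; it stays put. Wide port: fixed plywood block 260 x 140 mm, 30 mm high, hole 100 mm across in its far half; the aluminium gate plate (112 x 114 mm, top 34 mm above the bench) runs between dark wooden rails (tops 37 mm).
- narrow_knob (a point): Grip point of the narrow port's gate: on the axis of its upright light-wood knob (30 mm diameter, 34 to 74 mm above the bench), 58 mm above the bench. The knob is rigid on the sliding plate. Axes: x along the rails from knob to hole (away from the robot, turned up to 25 degrees), y across, z up. The gate shuts along +x. This port stands on the other side of the bench from the wide one.
- narrow_gate (a joint): Opening in m: 0 fully shut at the end stop, 0.072 fully open; starts open or mostly open. About 2.5 N moves it; it stays put. Narrow port: like the wide one but smaller, a fixed block 180 x 96 mm, 30 mm high, hole 60 mm across in its far half, gate plate 74 x 70 mm; plate, rails and knob at the same heights.

How it is judged:
By the outcome, as a careful person would: the job done as asked, in the order asked, and still so for the second after the job is handed in, with the robot touching nothing.
It also fails if it takes over 45 s, if anything falls off the work surface, if the arm or the gripper's body presses on something with over 40 N, if the wrist force passes 120 N, or if a joint passes its speed limit or range.

## Working session

There is one attempt and no reset: what is moved stays moved. The work goes in short steps, Python scripts to look and compute and a tool call to move; the robot and the scene stay as the last step left them, time stands still between calls to the robot, and variables do not carry over. Pictures are saved under pics/ and viewed, and the job is handed in when it is done.

Besides the shell and the picture viewer there is one more tool, called after "Request:" by a JSON object that holds its "name" and its "arguments", one argument or row to a line. move_arm: Moves the arm, as the interface text tells. Its arguments: {"type":"object","properties":{"commands":{"type":"array"},"jaw":{"type":"number"},"force":{"type":"number"}},"required":["commands"]}

```bash
mkdir -p pics; python3 - <<'E'
from plant import ctrl
import cv2
for n in ["top","side"]:
    im=ctrl.read_camera(n); cv2.imwrite(f"pics/{n}0.png",im[:,:,::-1])
    c=ctrl.get_calibration(n); print(n,c)
s=ctrl.get_state(); print(s)
E
```

```text
top {'camera_matrix': array([[457.84441581,   0.        , 320.16463092],
       [  0.        , 457.84441581, 243.91578389],
       [  0.        ,   0.        ,   1.        ]]), 'camera_from_world': array([[ 0.00734106, -0.99988485, -0.01328112,  0.00822622],
       [-0.99278972, -0.00569859, -0.11973348,  0.59581527],
       [ 0.11964401,  0.01406433, -0.99271723,  0.74814267],
       [ 0.        ,  0.        ,  0.        ,  1.        ]])}
side {'camera_matrix': array([[575.5751848 ,   0.        , 307.79751079],
       [  0.        , 575.5751848 , 237.53300118],
       [  0.        ,   0.        ,   1.        ]]), 'camera_from_world': array([[ 0.95062682, -0.31033191,  0.00166224, -0.58847569],
       [-0.23280841, -0.71667358, -0.6574034 ,  0.17579457],
       [ 0.20520454,  0.62455832, -0.753537  ,  0.77263027],
       [ 0.        ,  0.        ,  0.        ,  1.        ]])}
{'time': 0.1, 'qpos': array([-1.27198785e+00,  2.87092537e-01,  1.57802597e+00,  4.95251872e-06,
        1.27862367e+00, -1.49986926e-01]), 'dq': array([ 6.13585456e-05, -2.04895397e-03, -1.93168159e-03,  1.65236470e-03,
       -2.15811615e-03, -6.89764465e-04]), 'joint_efforts': array([ 7.86758228e-04, -4.07300699e+01, -2.93698311e+01, -1.06699731e-04,
        3.38136975e-03, -7.16611709e-06]), 'eef_pos': array([ 0.29273615, -0.60758973,  0.24407768]), 'tcp_rot': array([ 0.37670198,  0.59929789, -0.37570755,  0.59814839]), 'contact_force': array([ 0.20752203,  0.07618151, -0.47611929]), 'wrist_torque': array([-0.04962229, -0.00479971, -0.01673383]), 'opening': 1.0002094736390414}
```

View pics/top0.png

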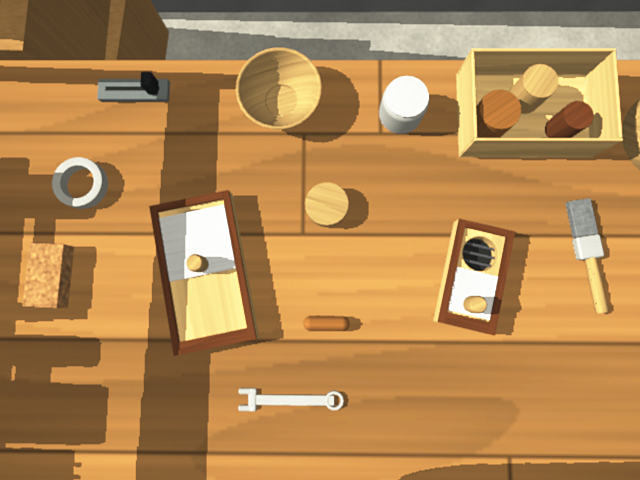

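View pics/side0.png

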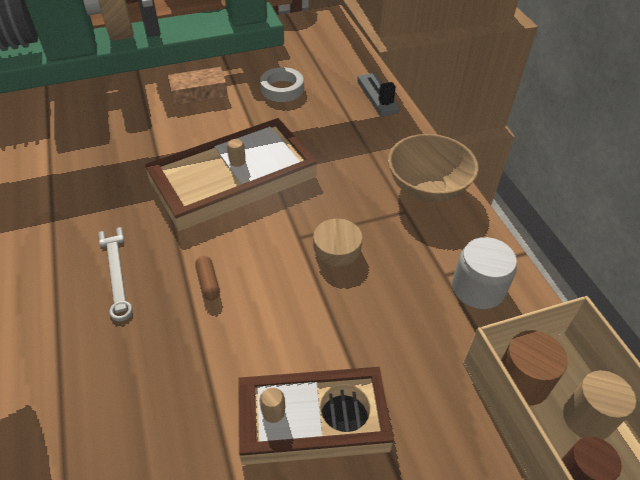

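```bash
python3 - <<'E'
import cv2,numpy as np
im=cv2.imread("pics/top0.png")
a=cv2.resize(im[180:360,140:270],None,fx=3,fy=3,interpolation=cv2.INTER_CUBIC)
b=cv2.resize(im[210:340,425:525],None,fx=4,fy=4,interpolation=cv2.INTER_CUBIC)
c=np.zeros((600,800,3),np.uint8);c[:540,:390]=a;c[:520,400:800]=b
cv2.imwrite("pics/crop0.png",c)
im=cv2.imread("pics/side0.png")
a=cv2.resize(im[110:240,140:330],None,fx=2,fy=2,interpolation=cv2.INTER_CUBIC)
b=cv2.resize(im[360:470,230:400],None,fx=2,fy=2,interpolation=cv2.INTER_CUBIC)
c=np.zeros((600,800,3),np.uint8);c[:260,:380]=a;c[:220,400:740]=b
cv2.imwrite("pics/crop1.png",c)
E
```

```text
(no output)
```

View pics/crop0.png

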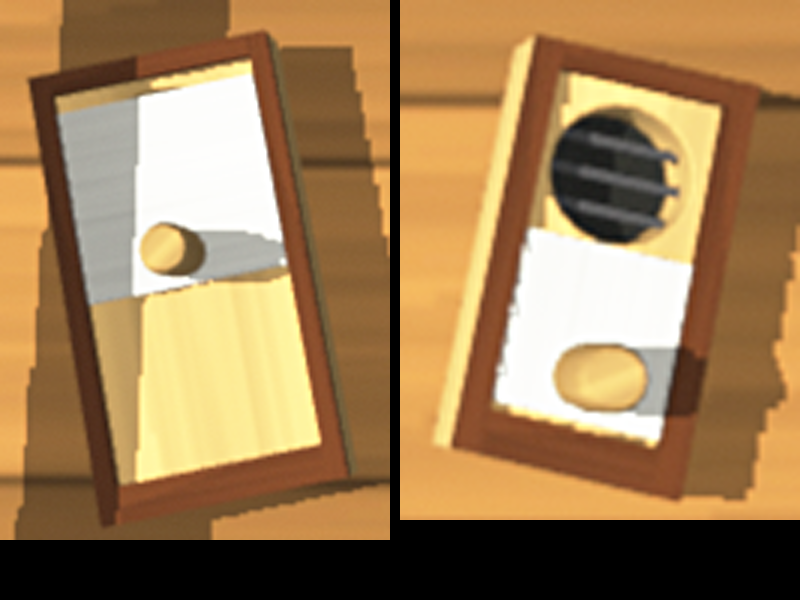

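View pics/crop1.png

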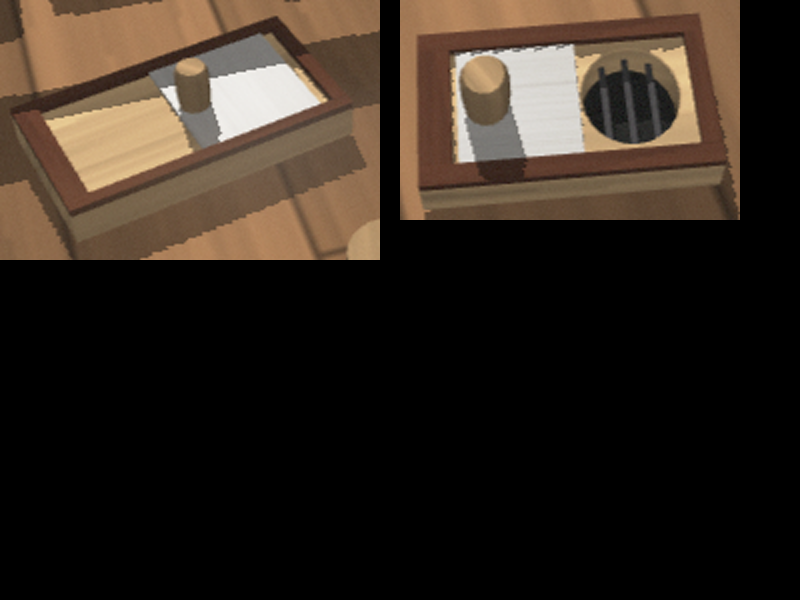

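```bash
cat > h.py <<'E'
import numpy as np, cv2
from plant import ctrl
def back(n,uv,z):
    c=ctrl.get_calibration(n);K=c["camera_matrix"];T=c["camera_from_world"]
    R,t=T[:3,:3],T[:3,3];o=-R.T@t
    d=R.T@np.linalg.solve(K,[uv[0],uv[1],1]);return o+d*(z-o[2])/d[2]
E
python3 - <<'E'
from h import *
for nm,a,b in [("wide",(195,263),(236.5,143)),("narrow",(478.5,304.2),(273,397))]:
    print(nm,back("top",a,.074),back("side",b,.074))
W=[(30,78),(268,33),(350,478),(105,525)];W=[back("top",(140+x/3,180+y/3),.037)[:2] for x,y in W]
N=[(540,37),(760,88),(682,500),(452,447)];N=[back("top",(425+(x-400)/4,210+y/4),.037)[:2] for x,y in N]
Ws=[back("side",p,.037)[:2] for p in [(140+278/2,110+17/2),(140+350/2,110+105/2),(140+72/2,110+212/2),(140+12/2,110+112/2)]]
Ns=[back("side",p,.037)[:2] for p in [(230+297/2,360+14/2),(230+326/2,360+165/2),(230+20/2,360+187/2),(230+18/2,360+35/2)]]
for P in (W,Ws,N,Ns):
    P=np.array(P);print(P.round(3).tolist())
    for i,j in((3,0),(2,1)):
        d=P[i-0]-P[j];d=P[j]-P[i];print(np.degrees(np.arctan2(d[1],d[0])),np.linalg.norm(d))
    for i,j in((1,0),(2,3)):
        d=P[j]-P[i];print(' across',np.degrees(np.arctan2(d[1],d[0]))-90,np.linalg.norm(d))
c=ctrl.get_calibration("wrist");print(c)
from scipy.spatial.transform import Rotation as R
print(R.from_quat(ctrl.get_state()["tcp_rot"]).as_matrix().round(3))
E
```

```text
wide [0.55872386 0.21491404 0.074     ] [0.56339453 0.216108   0.074     ]
narrow [ 0.49571066 -0.24180364  0.074     ] [ 0.49736776 -0.24225259  0.074     ]
[[0.66, 0.308], [0.687, 0.171], [0.434, 0.117], [0.408, 0.253]]
12.300933252181839 0.25855879875808846
11.982975205457128 0.25859504135097255
 across 11.195649041449656 0.13992531489752516
 across 11.17085255708561 0.1384911733902759
[[0.662, 0.305], [0.687, 0.168], [0.438, 0.116], [0.409, 0.249]]
12.536616225343193 0.2592271546700997
11.8398073514084 0.2540222289158356
 across 10.2342632604107 0.13916155408359993
 across 12.382040223343864 0.13596046727884623
[[0.64, -0.227], [0.618, -0.32], [0.445, -0.28], [0.466, -0.186]]
-13.476656531041241 0.1786580623665219
-12.918003449726184 0.1776258779557173
 across -13.094017870754755 0.09526072020203684
 across -12.48620707061599 0.09700497387176407
[[0.64, -0.227], [0.618, -0.322], [0.446, -0.28], [0.467, -0.186]]
-13.28777832642467 0.17739786978776645
-13.908664891866703 0.17759689498321418
 across -12.800503510302633 0.09793424025648267
 across -12.903283304974892 0.09600836668207731
{'camera_matrix': array([[388.60559038,   0.        , 322.27739425],
       [  0.        , 388.60559038, 240.48711128],
       [  0.        ,   0.        ,   1.        ]]), 'mount': array([[-5.87325867e-05, -2.95645349e-01,  9.55297767e-01,
        -1.29707951e-01],
       [ 5.17896220e-04, -9.55297650e-01, -2.95645281e-01,
         7.52376152e-02],
       [ 9.99999864e-01,  4.77381090e-04,  2.09220711e-04,
        -9.79668478e-04],
       [ 0.00000000e+00,  0.00000000e+00,  0.00000000e+00,
         1.00000000e+00]])}
[[-0.001  0.901  0.434]
 [ 0.002  0.434 -0.901]
 [-1.     0.    -0.002]]
```

Request:
{"name": "move_arm", "arguments": {
  "commands": [0,0,0,-1,0,0,0,-1,0,0,0,-1,0,0,0,-1,0,0,0,-1,0,0,0,-1,0,0,0,-1,0,0,0,-1,0,0,0,-1,0,0,0,-1,0,0,0,-1,0,0,0,-1,0,0,0,-1,0,0,0,-1,0,0,0,-1,0,0,0,-0.25,0,0,0,0],
  "jaw": 80,
  "force": 30
}}

```text
time: 2.22
eef_pos: [0.2928, -0.608, 0.2449]
tcp_rot: [-0.073, 0.703, 0.074, 0.703]
contact_force: [0.6, -0.4, 1.2]
opening: 0.934
```

```bash
cat >> h.py <<'E'
from scipy.spatial.transform import Rotation as Ro
def need(p):
    s=ctrl.get_state();M=Ro.from_quat(s["tcp_rot"]).as_matrix()
    print("t",s["time"],"pos",s["eef_pos"].round(4),"th",np.degrees(np.arctan2(M[1,2],M[0,2])).round(2),"tilt",M[:,0].round(3),"F",s["contact_force"].round(1),"op",round(s["opening"],3),"units",(M.T@(np.array(p)-s["eef_pos"])/.025).round(2))
E
python3 -c "
from h import *
need([.561,.215,.15])"
```

```text
t 2.225 pos [ 0.2928 -0.608   0.2449] th 11.91 tilt [-0.     0.001 -1.   ] F [ 0.6 -0.4  1.2] op 0.934 units [ 3.82 29.99 17.29]
```

Request:
{"name": "move_arm", "arguments": {
  "commands": [0,1,0.58,0,0,1,0.58,0,0,1,0.58,0,0,1,0.58,0,0,1,0.58,0,0,1,0.58,0,0,1,0.58,0,0,1,0.58,0,0,1,0.58,0,0,1,0.58,0,0,1,0.58,0,0,1,0.58,0,0,1,0.58,0,0,1,0.58,0,0,1,0.58,0,0,1,0.58,0,0,1,0.58,0,0,1,0.58,0,0,1,0.58,0,0,1,0.58,0]
}}

```text
time: 4.72
eef_pos: [0.4731, -0.0579, 0.2455]
tcp_rot: [-0.073, 0.703, 0.073, 0.703]
contact_force: [0.5, 0.6, -0.9]
opening: 0.933
```

Request:
{"name": "move_arm", "arguments": {
  "commands": [0.3,1,0.57,0,0.3,1,0.57,0,0.3,1,0.57,0,0.3,1,0.57,0,0.4,1,0.57,0,0.4,1,0.57,0,0.4,1,0.57,0,0.4,1,0.57,0,0.4,1,0.57,0,0.4,1,0.57,0,0,0,0,0,0,0,0,0]
}}

```text
time: 6.22
eef_pos: [0.5604, 0.2149, 0.1554]
tcp_rot: [-0.074, 0.703, 0.073, 0.703]
contact_force: [0.1, 0.6, 0.5]
opening: 0.94
```

```bash
python3 -c "
from h import *
need([.561,.215,.056])
im=ctrl.read_camera('wrist');cv2.imwrite('pics/w1.png',im[:,:,::-1])
s=ctrl.get_state();c=ctrl.get_calibration('wrist');M=np.eye(4);M[:3,:3]=Ro.from_quat(s['tcp_rot']).as_matrix();M[:3,3]=s['eef_pos']
T=np.linalg.inv(M@c['mount'])
for p in ([.561,.215,.074],[.563,.216,.074]):
  q=c['camera_matrix']@(T@np.array(p+[1]))[:3];print(q[:2]/q[2])"
```

```text
t 6.225 pos [0.5604 0.2149 0.1554] th 11.95 tilt [-0. -0. -1.] F [0.1 0.6 0.5] op 0.94 units [3.98 0.   0.03]
[323.89250887 258.09047076]
[327.64308274 257.16926814]
```

View pics/w1.png

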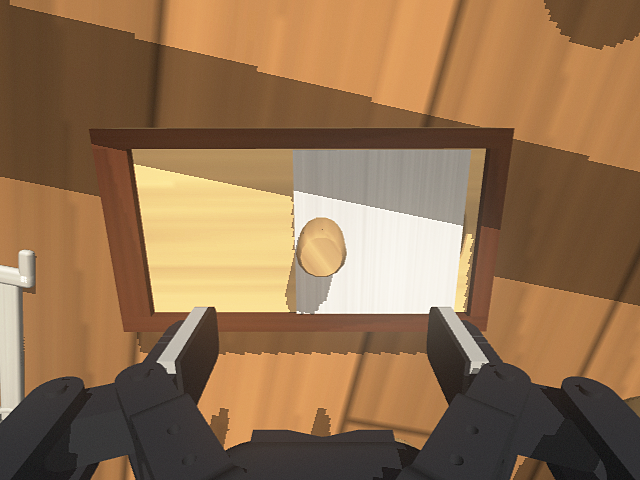

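The wrist view shows the knob cap centred near (322,256), where the projection predicts (324,258). Rails run level in the picture, so the yaw is right. I'll descend and grip.

Request:
{"name": "move_arm", "arguments": {
  "commands": [0.7,0,0,0,0.8,0,0,0,0.8,0,0,0,0.8,0,0,0,0.6,0,0,0,0.3,0,0,0,0,0,0,0]
}}

```text
time: 7.15
eef_pos: [0.5603, 0.2152, 0.0548]
tcp_rot: [-0.074, 0.704, 0.074, 0.703]
contact_force: [0.1, 0.4, 0.1]
opening: 0.935
```

Request:
{"name": "move_arm", "arguments": {
  "commands": [0,0,0,0,0,0,0,0,0,0,0,0,0,0,0,0,0,0,0,0,0,0,0,0],
  "jaw": 15,
  "force": 30
}}

```text
time: 7.9
eef_pos: [0.5608, 0.2153, 0.0562]
tcp_rot: [-0.074, 0.703, 0.074, 0.703]
contact_force: [-2.4, -0.9, 5.7]
opening: 0.342
```

```bash
python3 -c "
from h import *
need([.561,.215,.056])"
```

```text
t 7.9 pos [0.5608 0.2153 0.0562] th 11.97 tilt [ 0.  0. -1.] F [-2.4 -0.9  5.7] op 0.342 units [ 0.01 -0.01  0.  ]
```

Request:
{"name": "move_arm", "arguments": {
  "commands": [0,0,-0.3,0,0,0,-0.5,0,0,0,-0.5,0,0,0,-0.5,0,0,0,-0.5,0,0,0,-0.5,0,0,0,-0.5,0,0,0,-0.4,0,0,0,-0.2,0,0,0,0,0]
}}

```text
time: 9.15
eef_pos: [0.4645, 0.1948, 0.0561]
tcp_rot: [-0.074, 0.703, 0.074, 0.703]
contact_force: [0.2, -0.0, 8.9]
opening: 0.34
```

```bash
python3 -c "
from h import *
need([.561,.215,.056])
im=ctrl.read_camera('wrist');cv2.imwrite('pics/w2.png',im[:,:,::-1])"
```

```text
t 9.15 pos [0.4645 0.1948 0.0561] th 11.98 tilt [ 0. -0. -1.] F [ 0.2 -0.   8.9] op 0.34 units [ 0.01 -0.01  3.95]
```

View pics/w2.png

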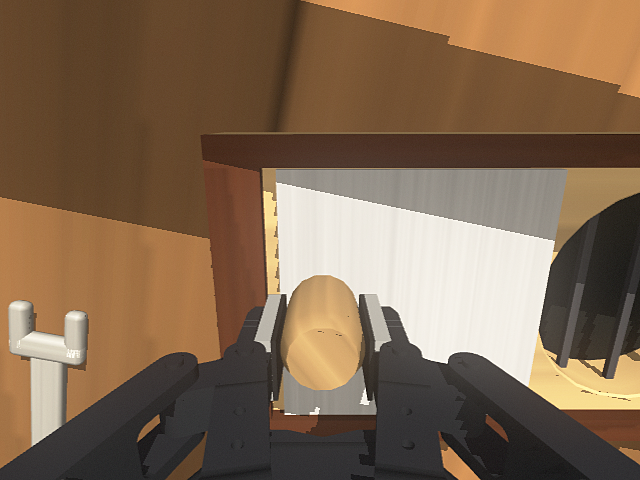

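The gate followed. A strip about 12 px (roughly 5 mm) wide remains at the near rail, around columns 265–277. I'll creep on to the stop.

Request:
{"name": "move_arm", "arguments": {
  "commands": [0,0,-0.1,0,0,0,-0.1,0,0,0,0,0]
}}

```text
time: 9.57
eef_pos: [0.4601, 0.1939, 0.0562]
tcp_rot: [-0.074, 0.703, 0.074, 0.704]
contact_force: [0.9, 0.1, 7.0]
opening: 0.337
```

Request:
{"name": "move_arm", "arguments": {
  "commands": [0,0,-0.06,0,0,0,0,0]
}}

```text
time: 9.82
eef_pos: [0.4596, 0.1938, 0.0562]
tcp_rot: [-0.074, 0.702, 0.074, 0.705]
contact_force: [4.2, 1.9, 4.6]
opening: 0.337
```

```bash
python3 -c "
from h import *
need([.561,.215,.056])"
```

```text
t 9.825 pos [0.4596 0.1938 0.0562] th 11.96 tilt [ 0.004  0.001 -1.   ] F [4.2 1.9 4.6] op 0.337 units [ 0.02 -0.01  4.14]
```

Request:
{"name": "move_arm", "arguments": {
  "commands": [0,0,-0.08,0,0,0,0,0]
}}

```text
time: 10.07
eef_pos: [0.4595, 0.1937, 0.0562]
tcp_rot: [-0.073, 0.7, 0.074, 0.707]
contact_force: [10.7, 2.4, -2.4]
opening: 0.333
```

Request:
{"name": "move_arm", "arguments": {
  "commands": [0,0,-0.1,0,0,0,0,0,0,0,0,0]
}}

```text
time: 10.45
eef_pos: [0.4594, 0.1937, 0.0563]
tcp_rot: [-0.073, 0.698, 0.074, 0.709]
contact_force: [19.0, 5.9, -9.6]
opening: 0.339
```

```bash
python3 -c "
from h import *
need([.561,.215,.056])
im=ctrl.read_camera('wrist');cv2.imwrite('pics/w3.png',im[:,:,::-1])"
```

```text
t 10.45 pos [0.4594 0.1937 0.0563] th 11.91 tilt [ 0.016  0.004 -1.   ] F [19.   5.9 -9.6] op 0.339 units [ 0.08 -0.    4.15]
```

View pics/w3.png

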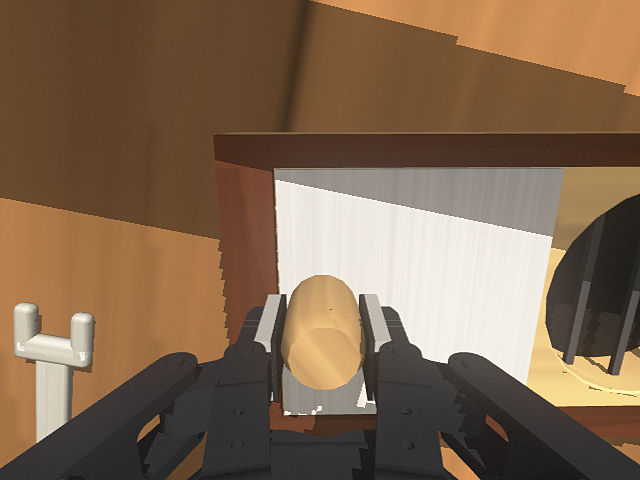

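The gate plate meets the near rail with no strip left, and 19 N of push gives no motion, so it is on the stop. I'll relax, open and lift.

Request:
{"name": "move_arm", "arguments": {
  "commands": [0,0,0.16,0,0,0,0,0]
}}

```text
time: 10.75
eef_pos: [0.4596, 0.1938, 0.0562]
tcp_rot: [-0.074, 0.702, 0.074, 0.705]
contact_force: [5.5, 1.9, 4.3]
opening: 0.338
```

Request:
{"name": "move_arm", "arguments": {
  "commands": [0,0,0,0,0,0,0,0,0,0,0,0,0,0,0,0,0,0,0,0],
  "jaw": 80
}}

```text
time: 11.38
eef_pos: [0.4581, 0.1935, 0.0552]
tcp_rot: [-0.074, 0.703, 0.074, 0.703]
contact_force: [0.4, -0.1, 0.8]
opening: 0.941
```

Request:
{"name": "move_arm", "arguments": {
  "commands": [-0.5,0,0,0,-1,0,0,0,-1,0,0,0,-1,0,0,0,-1,0,0,0,0,0,0,0]
}}

```text
time: 12.12
eef_pos: [0.4601, 0.194, 0.171]
tcp_rot: [-0.074, 0.701, 0.074, 0.706]
contact_force: [0.4, -0.4, -0.3]
opening: 0.938
```

```bash
python3 -c "
from h import *
need([.4965,-.242,.15])
im=ctrl.read_camera('wrist');cv2.imwrite('pics/w4.png',im[:,:,::-1])"
```

```text
t 12.125 pos [0.4601 0.194  0.171 ] th 11.97 tilt [ 0.006  0.001 -1.   ] F [ 0.4 -0.4 -0.3] op 0.938 units [  0.83 -17.36  -2.2 ]
```

View pics/w4.png

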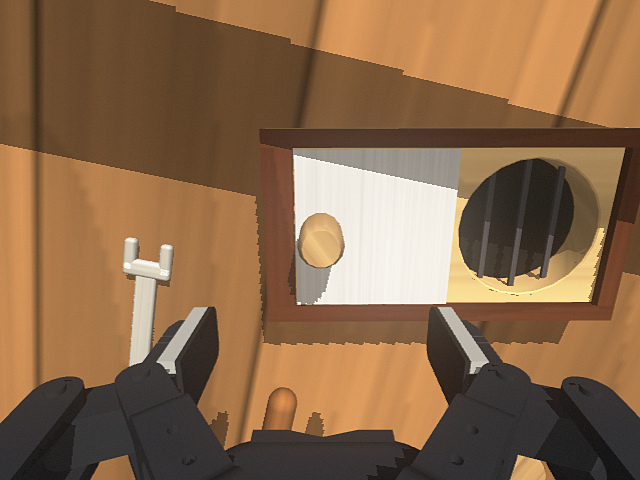

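The hole is fully uncovered (ellipse around (528,220)) and the plate is flush with the near rail. Next is the narrow port.

Request:
{"name": "move_arm", "arguments": {
  "commands": [0,-1,0,0,0,-1,0,0,0,-1,0,0,0,0,0,1,0,0,0,1,0,0,0,1,0,0,0,1,0,0,0,1,0,0,0,0]
}}

```text
time: 13.3
eef_pos: [0.473, 0.1201, 0.1664]
tcp_rot: [0.08, 0.704, -0.08, 0.702]
contact_force: [-0.9, 0.0, 0.0]
opening: 0.933
```

```bash
python3 -c "
from h import *
need([.4965,-.242,.15])"
```

```text
t 13.3 pos [0.473  0.1201 0.1664] th -12.98 tilt [-0.003 -0.    -1.   ] F [-0.9  0.   0. ] op 0.933 units [  0.65 -13.9    4.17]
```

Request:
{"name": "move_arm", "arguments": {
  "commands": [0.05,-0.9,0.3,0,0.05,-1,0.3,0,0.05,-1,0.3,0,0.05,-1,0.3,0,0.05,-1,0.3,0,0.05,-1,0.3,0,0.05,-1,0.3,0,0.05,-1,0.3,0,0.05,-1,0.3,0,0.05,-1,0.3,0,0.05,-1,0.3,0,0.05,-1,0.3,0,0.05,-1,0.3,0,0,-1,0.27,0,0,0,0,0,0,0,0,0]
}}

```text
time: 15.3
eef_pos: [0.4966, -0.2411, 0.1508]
tcp_rot: [0.08, 0.703, -0.08, 0.702]
contact_force: [-0.6, -0.2, 0.2]
opening: 0.937
```

```bash
python3 -c "
from h import *
need([.4965,-.242,.056])
im=ctrl.read_camera('wrist');cv2.imwrite('pics/w5.png',im[:,:,::-1])
s=ctrl.get_state();c=ctrl.get_calibration('wrist');M=np.eye(4);M[:3,:3]=Ro.from_quat(s['tcp_rot']).as_matrix();M[:3,3]=s['eef_pos']
T=np.linalg.inv(M@c['mount'])
for p in ([.4965,-.242,.074],):
  q=c['camera_matrix']@(T@np.array(p+[1]))[:3];print(q[:2]/q[2])"
```

```text
t 15.3 pos [ 0.4966 -0.2411  0.1508] th -13.0 tilt [-0.001  0.001 -1.   ] F [-0.6 -0.2  0.2] op 0.937 units [ 3.79 -0.04  0.01]
[323.89403391 262.90934558]
```

View pics/w5.png

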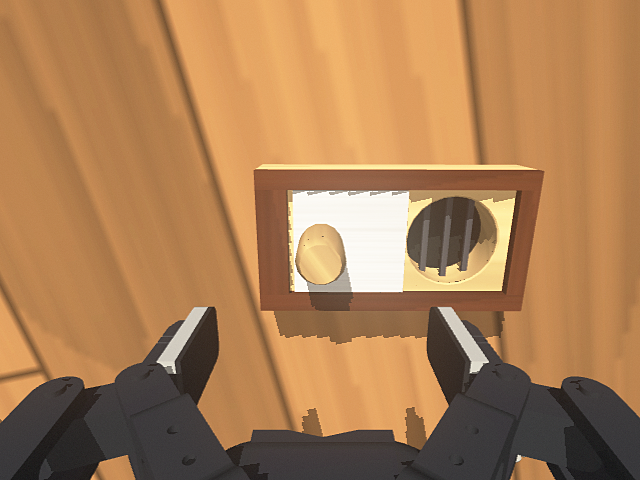

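The knob cap is at about (321,263) against a predicted (324,263). The gate is mostly open, with its hole at (452,240). I'll descend and grip.

Request:
{"name": "move_arm", "arguments": {
  "commands": [0.7,0,0,0,0.8,0,0,0,0.8,0,0,0,0.8,0,0,0,0.5,0,0,0,0.2,0,0,0,0,0,0,0]
}}

```text
time: 16.23
eef_pos: [0.497, -0.2417, 0.0564]
tcp_rot: [0.08, 0.703, -0.08, 0.702]
contact_force: [-0.6, -0.3, -0.0]
opening: 0.935
```

Request:
{"name": "move_arm", "arguments": {
  "commands": [0,0,0,0,0,0,0,0,0,0,0,0,0,0,0,0,0,0,0,0,0,0,0,0],
  "jaw": 15,
  "force": 30
}}

```text
time: 16.98
eef_pos: [0.4971, -0.242, 0.0572]
tcp_rot: [0.08, 0.703, -0.08, 0.703]
contact_force: [-2.2, -0.3, 6.2]
opening: 0.337
```

Request:
{"name": "move_arm", "arguments": {
  "commands": [0,0,0.3,0,0,0,0.5,0,0,0,0.5,0,0,0,0.5,0,0,0,0.4,0,0,0,0.2,0,0,0,0,0]
}}

```text
time: 17.85
eef_pos: [0.5564, -0.2558, 0.0573]
tcp_rot: [0.08, 0.702, -0.081, 0.703]
contact_force: [0.1, 0.7, 4.7]
opening: 0.34
```

```bash
python3 -c "
from h import *
need([.4965,-.242,.056])
im=ctrl.read_camera('wrist');cv2.imwrite('pics/w6.png',im[:,:,::-1])"
```

```text
t 17.85 pos [ 0.5564 -0.2558  0.0573] th -13.04 tilt [ 0.002 -0.001 -1.   ] F [0.1 0.7 4.7] op 0.34 units [ 0.05 -0.   -2.46]
```

View pics/w6.png

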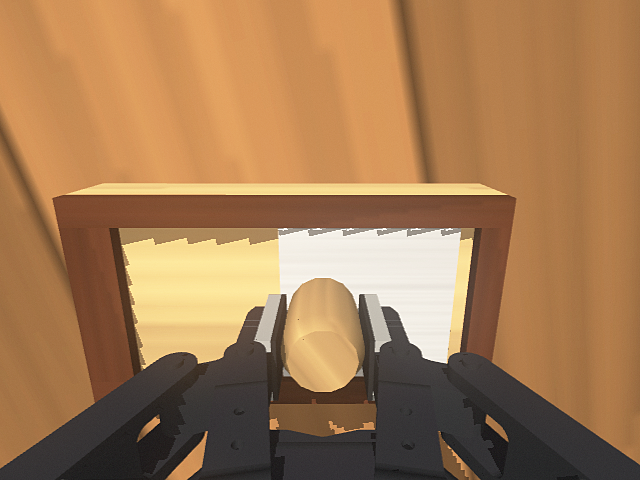

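The hole is covered, with a strip about 13 px (roughly 6 mm) wide left at the far rail.

Request:
{"name": "move_arm", "arguments": {
  "commands": [0,0,0.1,0,0,0,0.1,0,0,0,0.05,0,0,0,0,0]
}}

```text
time: 18.4
eef_pos: [0.5616, -0.257, 0.0573]
tcp_rot: [0.08, 0.702, -0.08, 0.703]
contact_force: [-0.9, 0.1, 6.1]
opening: 0.341
```

Request:
{"name": "move_arm", "arguments": {
  "commands": [0,0,0.08,0,0,0,0,0]
}}

```text
time: 18.65
eef_pos: [0.5626, -0.2572, 0.0572]
tcp_rot: [0.08, 0.703, -0.08, 0.702]
contact_force: [-4.9, 1.6, 8.6]
opening: 0.338
```

Request:
{"name": "move_arm", "arguments": {
  "commands": [0,0,0.08,0,0,0,0,0]
}}

```text
time: 18.9
eef_pos: [0.5628, -0.2573, 0.0572]
tcp_rot: [0.08, 0.705, -0.08, 0.7]
contact_force: [-12.2, 2.7, 13.6]
opening: 0.342
```

Request:
{"name": "move_arm", "arguments": {
  "commands": [0,0,0.08,0,0,0,0,0]
}}

```text
time: 19.15
eef_pos: [0.5629, -0.2572, 0.057]
tcp_rot: [0.081, 0.707, -0.079, 0.698]
contact_force: [-16.7, 3.6, 17.3]
opening: 0.339
```

```bash
python3 -c "
from h import *
need([.4965,-.242,.056])
im=ctrl.read_camera('wrist');cv2.imwrite('pics/w7.png',im[:,:,::-1])"
```

```text
t 19.15 pos [ 0.5629 -0.2572  0.057 ] th -12.96 tilt [-0.013  0.004 -1.   ] F [-16.7   3.6  17.3] op 0.339 units [ 0.08 -0.   -2.72]
```

View pics/w7.png

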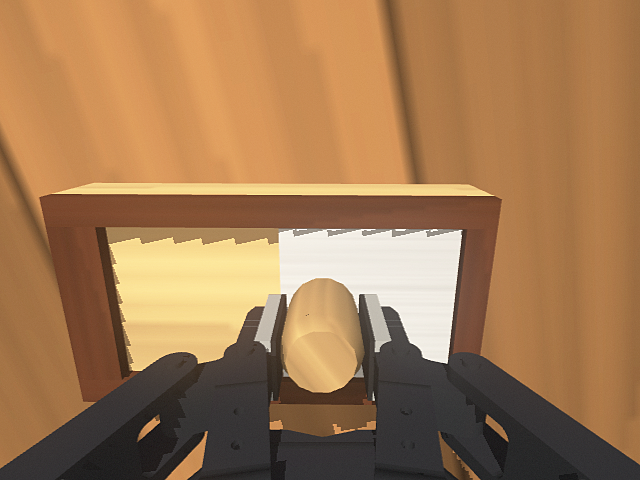

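No strip is left at the far rail and about 17 N gives no motion, so the narrow gate is shut on its stop. I'll relax, release and lift.

Request:
{"name": "move_arm", "arguments": {
  "commands": [0,0,-0.15,0,0,0,0,0]
}}

```text
time: 19.45
eef_pos: [0.5626, -0.2572, 0.0572]
tcp_rot: [0.08, 0.703, -0.08, 0.702]
contact_force: [-3.8, 0.9, 8.8]
opening: 0.34
```

Request:
{"name": "move_arm", "arguments": {
  "commands": [0,0,0,0,0,0,0,0,0,0,0,0,0,0,0,0,0,0,0,0],
  "jaw": 80
}}

```text
time: 20.08
eef_pos: [0.5637, -0.2572, 0.0564]
tcp_rot: [0.08, 0.703, -0.08, 0.702]
contact_force: [0.4, 0.0, -0.2]
opening: 0.938
```

Request:
{"name": "move_arm", "arguments": {
  "commands": [-0.5,0,0,0,-1,0,0,0,-1,0,0,0,-1,0,0,0,-1,0,0,0,-1,0,0,0,0,0,0,0,0,0,0,0]
}}

```text
time: 21.08
eef_pos: [0.5634, -0.2571, 0.1935]
tcp_rot: [0.08, 0.703, -0.08, 0.702]
contact_force: [0.7, -0.5, 0.0]
opening: 0.94
```

```bash
python3 -c "
from h import *
need([.4965,-.242,.056])
a=ctrl.read_camera('wrist')[:,:,::-1];b=ctrl.read_camera('side')[:,:,::-1]
cv2.imwrite('pics/w8.png',np.hstack([cv2.resize(a,(400,300)),cv2.resize(b,(400,300))]))
cv2.imwrite('pics/s8.png',b)"
```

```text
t 21.075 pos [ 0.5634 -0.2571  0.1935] th -13.04 tilt [-0.001  0.    -1.   ] F [ 0.7 -0.5  0. ] op 0.94 units [ 5.5  -0.02 -2.74]
```

View pics/w8.png

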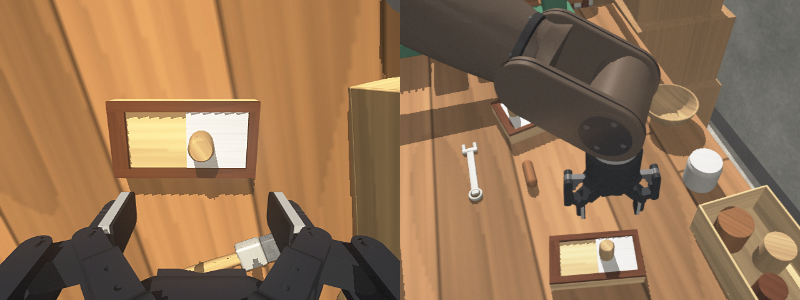

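View pics/s8.png

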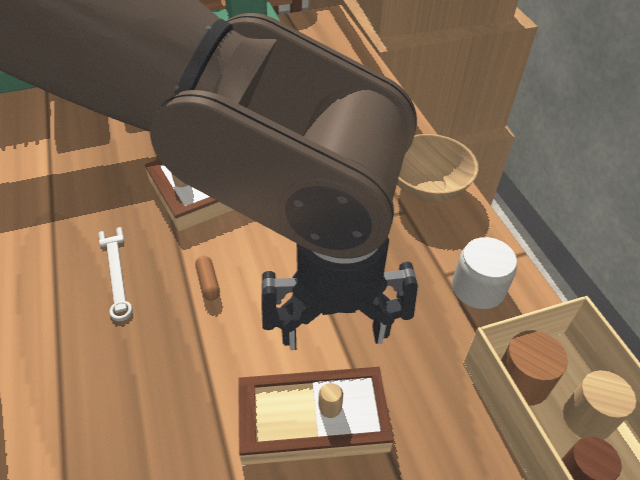

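The narrow gate is shut: its plate reaches the far rail and no hole shows. The wide gate still sits at its near rail around (165,180), and the gripper is clear of both. I'll hand in.

```bash
python3 -c "
from plant import ctrl
print(ctrl.sign_off())"
```

```text
the job is handed in; nothing more can be done
None
```

I switched the dust extraction over in the order you asked and handed the job in about 21 s into the 45 s allowed. `sign_off` reports no verdict.

- **Wide gate (left port):** I pulled it open until about 20 N of push gave no more motion. After I let go, the wrist picture showed the plate flush with the near rail and the hole fully uncovered.
- **Narrow gate (right port):** I then pushed it shut until about 17 N sideways gave no more motion. After I let go, the wrist and side pictures showed the plate at the far rail and no hole showing.
- **End state:** both knobs are released and the gripper is about 0.19 m above the bench, with a force reading near zero.

In the last side picture the arm hid most of the wide port. Only its near end was visible, still at the stop. No check failed or disagreed.

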